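# Turn out the shortbread with the turner

### The arm

A 7-joint arm with a two-finger parallel gripper is mounted at the origin on a cart in front of the work surface, level with it; the furniture and walls round the work are solid. World frame = base frame: x ahead of the robot, y to its left, z up, the work surface at z = 0. Lengths are in mm, angles in rad, forces in N, time in s.
With the tool pointing down it reaches from about 400 to 875 mm from the base axis. Payload 4.4 kg.
Tool frame: the origin (TCP) lies between the finger pads; the fingertips stand ctrl.tip_reach ahead of it and the grasp point (between the pads) lies 8 mm behind it (ctrl.tip_reach is the distance from the TCP to the fingertips, in mm); z points along the fingers, y is the direction in which the jaws open and shut (so a half turn about z gives the same grasp; the last joint's range is limited). The gripper opens to 85 mm and grips with 20 to 120 N. Pads are 22 mm wide; open, the fingers measure 114 mm over their backs; the gripper's body (76 mm by 85 mm) begins 54 mm behind the grasp point. The pads swing forward as they close: fully open they stand 13 mm farther back than shut.
Start: joints at [-0.066, 0.628, 0.038, 1.517, -0.027, 0.996, -0.02], TCP at [650.014, 0.027, 242.313] pointing down, gripper open.
Joint ranges: [-3.06, 3.06], [-0.37, 2.12], [-1.25, 1.32], [0.18, 2.47], [-1.1, 4.24], [0.23, 1.98], [-2.94, 2.94]. Speed limits (rad/s): [2.57, 2.57, 3.14, 3.14, 3.14, 3.14, 3.14].

### API

Orientations are given as [roll, pitch, yaw] about the fixed x, y, z axes, in that order (R = Rz(yaw) Ry(pitch) Rx(roll)).
In Python, from cell import status, viewer, order, ctrl gives the robot as it stands.
- The arm moves only by the tool play_rows, never from a script. Its argument "series" is a list of rows, each a list of 5 numbers: the shift along the tool's x, y, z in cm, then the turn about the tool's z in degrees, then the closure, from 0 (fully open) to 1 (shut). In form: [[x, y, z, yaw, gripper], ...]. A call has 1 to 8 rows; each row is the pose to reach, as a shift and turn from the pose commanded when the call began, along the tool's axes at that moment; what a row does not reach only later rows make up. A row lasts 1/10 s, in which the tool goes at most 50 mm and 8.59 degrees, less where a joint would pass 70% of its speed; a pose out of reach is approached as far as the arm can. A call with a gripper value outside its range is refused whole. The fingers move at their own pace and stop on an object; the grip force is fixed at half the most. Time passes only in rows, so rows that repeat a pose let the fingers close. It gives the time, the measured TCP pose, the force and the opening at its end, in the units of the state.
- status.read_state(): the state, without advancing time (a new reading comes with each control period).
- viewer.get_image(name): name is "scene" or "side" or "wrist"; returns a dict with "img" (400x640x3 uint8, red, green, blue), "vfov" (degrees; the focal length in pixels is half the picture's height over the tangent of half this angle, whatever the lens; pixels are square), "cx", "cy" (the principal point, pixels), "rvec" (rotation vector, rad) and "tvec" (3), from world to camera coordinates, as OpenCV has them; the wrist camera has in their place "tool_from_camera" (4x4, takes a point from camera to tool coordinates, whose origin is the TCP and whose axes are the flange's). Camera axes: x right, y down, z forward; pixel columns grow to the right and rows downward; lengths in mm; the calibration is good to about 2 mm. The wrist camera is an equidistant fisheye: a pixel r from the principal point sees the ray r / f radians off the axis. A picture is of the moment at which its call begins: read the wrist's pose just before it. There is no depth.
- order.finish_job(): hands the job in, once; it reports no verdict.
The state is a dict: "clock": time; "qpos": joint angles; "qd": joint speeds; "tau": joint torques, N m; "eef_pos": TCP position; "tool_rot": TCP orientation; "force": force on the tool from outside, world axes, zero at the start; "torque": the same for the moment, N m; "width": finger opening in mm.
Only numpy, scipy, OpenCV 4.12 (cv2) and the standard library are available. Lean on these libraries where they do the work, as an engineer would, in place of code of your own. Each camera call takes 0.05 s, during which the arm holds its last target. There are 200 camera calls.

### The job

Pick up the turner, slide its blade along the baking sheet under the shortbread round, and lift and carry the round on the blade to the chopping board. Slip it off gently so that it lies flat, right side up and wholly on the board, then lay the turner back in its rest, its handle level across both posts. Do not touch the shortbread with the gripper, press it hard against the sheet's rim (it is brittle), drop or throw it, jab the blade hard into the sheet, or disturb the other things.

Things in the scene. Friction and masses are not known exactly. Their poses are not given: they have to be found in the camera images.
- turner: steel turner, loose, 0.16 kg. Origin: middle of its black handle (120 mm along x, 20 wide, 20 high), the place to grip it from above; x points to the blade, z up. A shank drops from the handle's front to a rivet at x +90, z -50 mm that carries the blade. Lies with its handle across both posts of the rest, the blade in the air. Pressed hard it turns in the grip
- turner_pivot (a point): the rivet between shank and blade. Blade: flat, 110 mm long, 80 wide, 2 thick, front edge 104 mm ahead of the rivet, underside 6 mm below it, slippery (friction about 0.2). Its pitch to the handle starts anywhere from 10 degrees up to 10 down (front edge +-18 mm) and is not reported: find it by touch or sight. The rivet is stiff: it gives way only at about 12 N on the front edge
- turner_rest: fixed steel rest. Origin: centre of its foot's underside; x along the turner's handle towards the blade as it lies at the start (turner origin then at rest x 0, y 0, z 80 mm). Foot 125 x 75 x 6 mm; two posts at x -50 and +50 mm, each 10 mm (x) by 50 (y), tops at z 70 mm, on which the handle lies between small ears 38 mm apart (y -19 to +19) that rise to z 80 mm; grip between the posts
- baking_sheet: fixed flat aluminium sheet, 220 mm (x) by 180 (y), top 3 mm above its origin (centre of underside). x points from its open edge (no rim) to the far rim. Rims 14 mm high above the origin: far (inner face x +107 mm) and both sides (inner faces y +-87). Pushed along x, the round slides until the far rim stops it; only then does the blade go under it
- shortbread: shortbread round, loose, rigid, about 0.11 kg: disc of diameter 104 mm, 12 mm thick, top scored into eight wedges. Origin: centre of its underside, z up. Underside bevelled: radius 46 mm at the bottom, 52 mm from 3 mm up, so the blade slides under only if its front edge runs on the sheet, within about 1 mm. Brittle: breaks if pushed against the rim with over 8 N, by the edge or the shank
- board: fixed wooden chopping board, 210 mm (x) by 300 mm (y), 22 mm thick; origin: centre of its underside, top at z 22 mm
- lemon: lemon, 75 mm long, loose, bystander; origin at its underside
- cup_small: small white cup, 65x93x49 mm, loose, bystander; origin at its underside
- peeler: black peeler, 170 mm long, loose, bystander; origin at its underside
There are look-alikes about, which are no part of the job. What is shaped like the shortbread but black is not meant.

How it is judged:
By the outcome, as a careful person would: the job done as asked, in the order asked, and still so for the second after the job is handed in, with the robot touching nothing.
It also fails if it takes over 67 s, if anything falls off the work surface, if the arm or the gripper's body presses on something with over 40 N, if the wrist force passes 120 N, or if a joint passes its speed limit or range.

## Working session

There is one attempt and no reset: what is moved stays moved. The work goes in short steps, Python scripts to look and compute and a tool call to move; the robot and the scene stay as the last step left them, time stands still between calls to the robot, and variables do not carry over. Pictures are saved under pics/ and viewed, about 8 in all and at most 12, crops included, and the job is handed in when it is done.

Besides the shell and the picture viewer there is one more tool, called after "Call:" as name(argument=value, ...) on one line, values as JSON. play_rows: Moves the arm, as the interface text tells. Its arguments: {"type":"object","properties":{"series":{"type":"array","items":{"type":"array","items":{"type":"number"}}}},"required":["series"]}

```bash
mkdir -p pics && ls && python3 - <<'E'
from cell import status, viewer, order, ctrl
import cv2,json,numpy as np
print(status.read_state()); print(ctrl.tip_reach)
for n in ["scene","side","wrist"]:
    d=viewer.get_image(n); cv2.imwrite(f"pics/{n}0.png",d["img"][:,:,::-1])
    print(n,{k:(np.array(v).tolist()) for k,v in d.items() if k!="img"})
E
```

```text
pics
{'clock': 0.0, 'qpos': array([-0.06583064,  0.62932905,  0.03845739,  1.51838676, -0.02699665,
        0.99631955, -0.02001191]), 'qd': array([ 0.00035518, -0.00107673, -0.00071606,  0.00080898, -0.00027798,
        0.00140371, -0.00135314]), 'tau': array([-1.11932164e-03, -5.63405585e+01,  1.22606792e+00, -1.93450052e+01,
        1.09587883e-02,  1.05136272e-02, -8.84369996e-06]), 'eef_pos': array([6.49379933e+02, 3.86500435e-02, 2.41394441e+02]), 'tool_rot': array([-3.13966876e+00,  3.70067422e-05,  1.57080400e+00]), 'force': array([-0.66834572,  0.49737315,  0.24817666]), 'torque': array([-0.04024613,  0.03426084,  0.01648752]), 'width': 85.54285135315328}
11.0
scene {'vfov': 49.0101492887861, 'cx': 315.44469082009493, 'cy': 197.68118893789946, 'rvec': [0.9154741193072167, -2.564034564293307, 1.0079392213813698], 'tvec': [349.80759119511396, 327.1159584090898, 1056.4024393701247]}
side {'vfov': 46.74204183974494, 'cx': 323.1342489577725, 'cy': 200.4275232009901, 'rvec': [2.204190871373067, -0.2159965455206559, 0.11980303254583584], 'tvec': [-505.48981093276535, 84.97411786200213, 1535.0625216166939]}
wrist {'vfov': 65.70646984690485, 'cx': 319.77798121975394, 'cy': 203.78753576157263, 'tool_from_camera': [[-0.0003830457382533261, -0.9624199917582209, -0.2715651169426341, 67.91451274347973], [0.9999999006965248, -0.00030679427552918805, -0.0003232401756071059, -1.4860209852531892], [0.00022777818383217587, -0.2715652137910462, 0.9624200137028117, -130.80260581947354], [0.0, 0.0, 0.0, 1.0]]}
```

View images.

View pics/scene0.png

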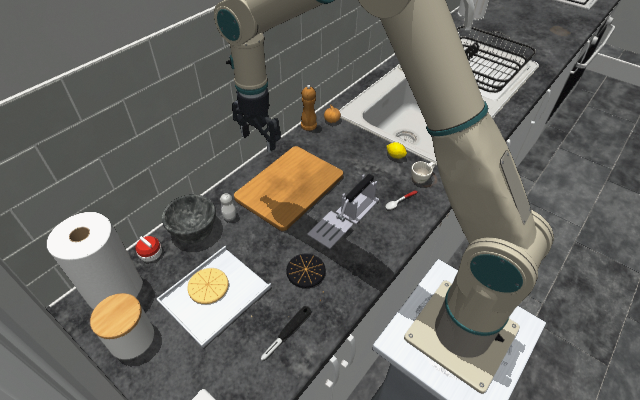

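View pics/side0.png

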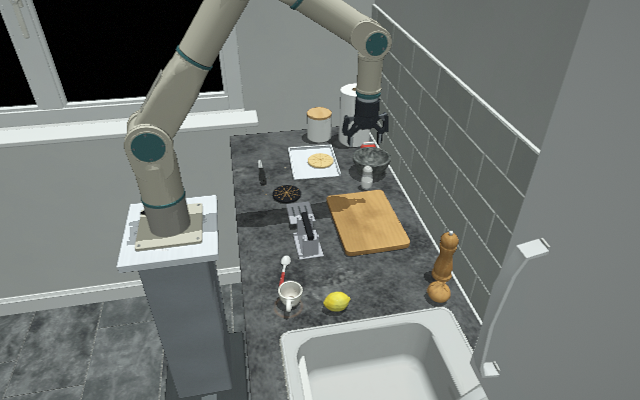

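The scene view shows the golden shortbread round on the white sheet at (208,286). The black look-alike is at (306,270), the turner on its rest at about (345,210), and the board at (290,185). The golden disc on the sheet fits the description and the black one is excluded. I'll confirm this in one enlarged crop.

```bash
cat > h.py <<'E'
import numpy as np,cv2
from cell import status,viewer,ctrl
def cam(d):
    f=200/np.tan(np.radians(d["vfov"])/2); K=np.array([[f,0,d["cx"]],[0,f,d["cy"]],[0,0,1.]])
    R=cv2.Rodrigues(np.array(d["rvec"],float))[0]; return K,R,np.array(d["tvec"],float)
def px2w(d,uv,z):
    K,R,t=cam(d); c=-R.T@t; r=R.T@np.linalg.inv(K)@np.array([*uv,1.]); return c+r*(z-c[2])/r[2]
def w2px(d,P):
    K,R,t=cam(d); p=K@(R@np.asarray(P,float)+t); return p[:2]/p[2]
E
python3 - <<'E'
import cv2
a=cv2.imread("pics/scene0.png"); cv2.imwrite("pics/c1.png",cv2.resize(a[160:350,150:400],None,fx=3.2,fy=3.15,interpolation=cv2.INTER_CUBIC))
b=cv2.imread("pics/side0.png"); cv2.imwrite("pics/c2.png",cv2.resize(b[135:265,250:420],None,fx=4.6,fy=4.6,interpolation=cv2.INTER_CUBIC))
E
```

```text
(no output)
```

View pics/c1.png

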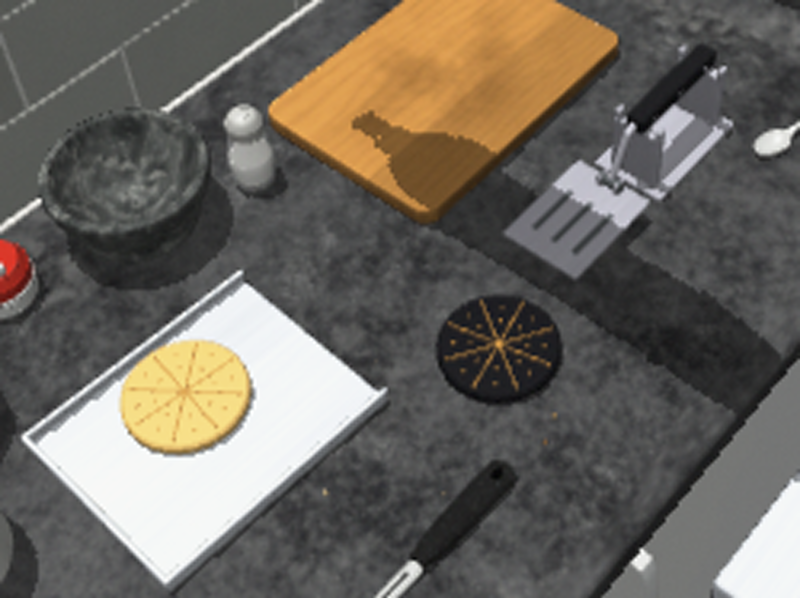

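View pics/c2.png

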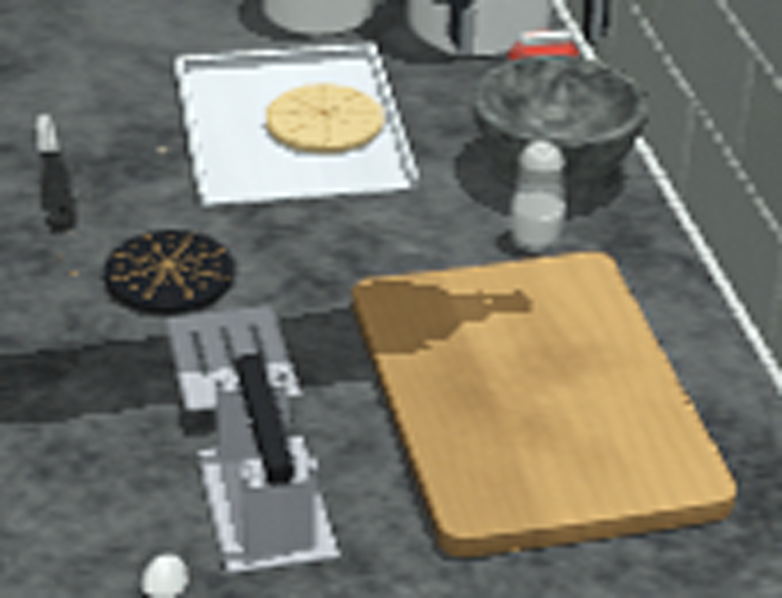

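```bash
python3 - <<'E'
from h import *
S=viewer.get_image("scene");D=viewer.get_image("side")
s=lambda x,y:(150+(x+.5)/3.2-.5,160+(y+.5)/3.15-.5); d=lambda x,y:(250+(x+.5)/4.6-.5,135+(y+.5)/4.6-.5)
L=[("handle front",s(638,118),d(250,358),90),("handle rear",s(705,52),d(280,475),90),
("sheet farleft/rimtop",s(22,438),d(375,43),14),("sheet rimtop near wall open",s(242,272),d(415,180),14),("open near robot",s(386,392),d(204,200),14),("far near robot",s(168,580),d(175,60),14),
("round c",s(186,395),d(325,117),15),("black c",s(499,347),d(170,270),12),
("board a",s(268,108),d(605,252),22),("board b",s(432,215),d(355,285),22),("board c",s(620,38),d(738,495),22),("board d",(0,0),d(445,545),22),
("foot",s(664,198),d(200,455),6),("foot",s(732,128),d(228,570),6),("foot",(0,0),d(338,555),6),
("blade fr l",s(505,235),d(170,318),24),("blade fr r",s(577,277),d(285,310),24),("rivet",s(608,182),d(245,380),35),
("bowl rim right",s(208,165),d(470,100),60),("bowl",s(125,270),d(520,200),0),("shaker",s(255,190),d(538,245),0)]
for n,a,b,z in L: print(n,z,px2w(S,a,z)[:2].round(0),px2w(D,b,z)[:2].round(0))
E
```

```text
handle front 90 [ 427. -120.] [ 428. -124.]
handle rear 90 [ 430. -227.] [ 427. -246.]
sheet farleft/rimtop 14 [632. 408.] [633. 410.]
sheet rimtop near wall open 14 [620. 186.] [617. 181.]
open near robot 14 [441. 196.] [441. 185.]
far near robot 14 [454. 413.] [449. 413.]
round c 15 [563. 300.] [563. 291.]
black c 12 [400. 104.] [400.  96.]
board a 22 [741.  40.] [738.  42.]
board b 22 [532.  39.] [536.  36.]
board c 22 [ 541. -252.] [ 743. -249.]
board d 22 [2654. -149.] [ 535. -260.]
foot 6 [ 391. -120.] [ 392. -121.]
foot 6 [ 392. -233.] [ 393. -239.]
foot 6 [2698. -161.] [ 467. -239.]
blade fr l 24 [466.  17.] [390.  18.]
blade fr r 24 [390.  13.] [477.  12.]
rivet 35 [429. -82.] [431. -79.]
bowl rim right 60 [700. 143.] [673. 224.]
bowl 0 [710. 244.] [702. 156.]
shaker 0 [690. 108.] [699.  91.]
```

Call:
play_rows(series=[[-4.5, -5.5, 0, 0, 0], [-9, -11, 1.5, 0, 0], [-13.5, -16.5, 3, 0, 0], [-18.1, -22.1, 4.5, 0, 0], [-18.1, -22.1, 6, 0, 0], [-18.1, -22.1, 6, 0, 0], [-18.1, -22.1, 6, 0, 0], [-18.1, -22.1, 6, 0, 0]])

```text
clock: 1.05
eef_pos: [428.6, -181.6, 182.3]
tool_rot: [-3.142, -0.0, 1.568]
force: [0.7, 0.1, 0.3]
width: 85.3
```

```bash
python3 - <<'E'
from h import *
from scipy.spatial.transform import Rotation as Ro
st=status.read_state();print(st["eef_pos"],st["tool_rot"],st["force"],st["clock"])
d=viewer.get_image("wrist");cv2.imwrite("pics/w1.png",d["img"][:,:,::-1])
b=viewer.get_image("side")["img"][:,:,::-1]
c=np.hstack([cv2.resize(d["img"][:,:,::-1],(640,400))]);cv2.imwrite("pics/w1.png",c)
S=viewer.get_image("scene");D=viewer.get_image("side")
s=lambda x,y:(150+(x+.5)/3.2-.5,160+(y+.5)/3.15-.5); e=lambda x,y:(250+(x+.5)/4.6-.5,135+(y+.5)/4.6-.5)
def tri(a,b):
    P=[K@np.c_[R,t] for K,R,t in map(cam,(S,D))]
    X=cv2.triangulatePoints(P[0],P[1],np.array(a,float),np.array(b,float));return (X[:3]/X[3]).ravel()
print(tri(s(505,235),e(285,310)),tri(s(577,277),e(170,318)),tri(s(638,118),e(250,358)))
E
```

```text
[ 428.63467877 -181.6222577   182.29765255] [-3.14153993e+00 -1.21533518e-04  1.56842043e+00] [0.7473206  0.09358358 0.3451979 ] 1.05
[473.58744516  13.96504775  20.18286691] [389.29996607  14.41731615  26.4375617 ] [ 428.66892191 -121.5241176    87.97938799]
```

View pics/w1.png

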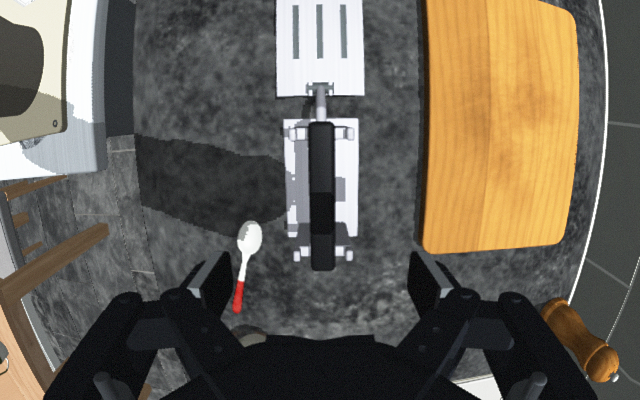

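The wrist view shows the handle from (321,122) to (322,270), the ears beside it, and the board to the right. I'll convert these pixels to positions.

```bash
cat >> h.py <<'E'
from scipy.spatial.transform import Rotation as Ro
def wray(d,st,uv):
    f=200/np.tan(np.radians(d["vfov"])/2); x=np.array([uv[0]-d["cx"],uv[1]-d["cy"]]); r=np.hypot(*x); th=r/f
    v=np.array([*(np.sin(th)*x/max(r,1e-9)),np.cos(th)]); T=np.array(d["tool_from_camera"])
    R=Ro.from_euler("xyz",st["tool_rot"]).as_matrix(); return R@T[:3,3]+st["eef_pos"], R@T[:3,:3]@v
def w2w(d,st,uv,z):
    c,r=wray(d,st,uv); return c+r*(z-c[2])/r[2]
E
python3 - <<'E'
from h import *
st=status.read_state();d=viewer.get_image("wrist")
for n,uv,z in [("hf",(321,122),90),("hr",(322.5,270),90),("ear fl",(291,132),80),("ear fr",(351,132),80),("ear rl",(297,256),80),("ear rr",(349,255),80),("foot fl",(284,119),6),("foot fr",(358,119),6),("blade bl",(276,95),26),("blade br",(364,96),26),("rivet",(320,88),30)]:
    print(n,w2w(d,st,uv,z).round(1))
E
```

```text
hf [ 429.9 -114.6   90. ]
hr [ 431.5 -231.    90. ]
ear fl [ 407.5 -122.1   80. ]
ear fr [ 452.5 -122.    80. ]
ear rl [ 410.3 -223.2   80. ]
ear rr [ 453.6 -222.3   80. ]
foot fl [ 394.  -112.2    6. ]
foot fr [ 466.9 -112.     6. ]
blade bl [388.9 -89.6  26. ]
blade br [469.7 -90.3  26. ]
rivet [429.3 -84.   30. ]
```

Call:
play_rows(series=[[0.5, 0.2, 4, 0, 0], [0.5, 0.2, 8, 0, 0], [0.5, 0.2, 10, 0, 0], [0.5, 0.2, 11, 0, 0], [0.5, 0.2, 11, 0, 0], [0.5, 0.2, 11, 0, 0.6], [0.5, 0.2, 11, 0, 1], [0.5, 0.2, 11, 0, 1]])

```text
clock: 2.1
eef_pos: [431.8, -176.2, 73.3]
tool_rot: [3.139, 0.001, 1.571]
force: [-0.8, 0.9, -0.7]
width: 44.4
```

Call:
play_rows(series=[[0, 0, 0, 0, 1], [0, 0, 0, 0, 1], [0, 0, 0, 0, 1], [0, 0, 0, 0, 1], [0, 0, 0, 0, 1]])

```text
clock: 2.6
eef_pos: [431.3, -176.1, 73.0]
tool_rot: [3.141, 0.0, 1.571]
force: [-0.6, 0.0, 6.0]
width: 19.3
```

Call:
play_rows(series=[[0, 0, -1, 0, 1], [0, 0, -3, 0, 1], [0, 0, -6, 0, 1], [0, 0, -9, 0, 1], [0, 0, -10, 0, 1], [0, 0, -10, 0, 1], [0, 0, -10, 0, 1]])

```text
clock: 3.3
eef_pos: [430.4, -175.7, 171.7]
tool_rot: [-3.141, -0.0, 1.571]
force: [-0.5, 0.9, -2.6]
width: 19.3
```

```bash
python3 - <<'E'
from h import *
st=status.read_state();print(st["eef_pos"],st["tool_rot"],st["force"],st["torque"],st["width"],st["clock"])
d=viewer.get_image("wrist");s=viewer.get_image("side");S=viewer.get_image("scene")
print(w2px(s,[430,0,120]),w2px(S,[430,0,120]))
B=lambda i:i["img"][:,:,::-1]
u,v=w2px(s,[430,-20,120]).astype(int);a=cv2.resize(B(s)[v-60:v+60,u-60:u+60],(400,400),interpolation=cv2.INTER_CUBIC);print(u,v)
u,v=w2px(S,[430,-20,120]).astype(int);b=cv2.resize(B(S)[v-60:v+60,u-60:u+60],(400,400),interpolation=cv2.INTER_CUBIC);print(u,v)
cv2.imwrite("pics/l1.png",np.vstack([np.hstack([a,b]),cv2.resize(B(d)[:160,160:480],(800,400))[100:300]]))
cv2.imwrite("pics/w2.png",B(d))
E
```

```text
[ 430.44802473 -175.72155399  171.74028122] [-3.14061656e+00 -4.08891390e-04  1.57085928e+00] [-0.46724598  0.86627653 -2.61532108] [-0.0274084   0.02444698  0.00633769] 19.32766879686738 3.3
[298.07683671 182.51675464] [321.98399944 214.74742012]
299 185
326 210
```

View pics/l1.png

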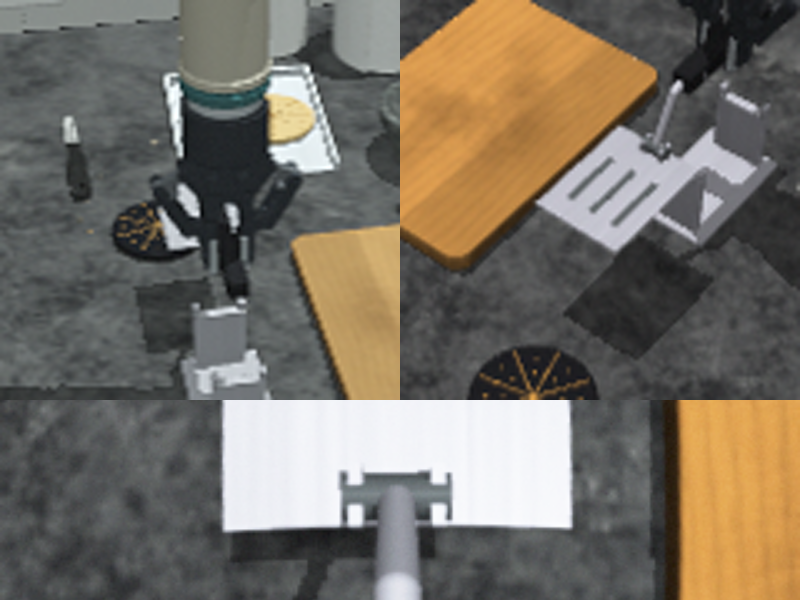

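The turner is held. The scene view shows the blade clearly, with front corners at crop (136,203) and (213,250). The rear corners are in the wrist view. I'll fit the blade pose to these.

```bash
cat > fit.py <<'E'
from h import *
from scipy.optimize import least_squares
def blade(q,pts):  # q: rivet x,y,z, yaw,pitch(+up) deg
    R=Ro.from_euler("zyx",[q[3],-q[4],0],degrees=True).as_matrix(); return np.array(pts)@R.T+q[:3]
def fw(d,st,P):
    f=200/np.tan(np.radians(d["vfov"])/2); R=Ro.from_euler("xyz",st["tool_rot"]).as_matrix(); T=np.array(d["tool_from_camera"])
    v=T[:3,:3].T@(R.T@(P-st["eef_pos"])-T[:3,3]); th=np.arctan2(np.hypot(v[0],v[1]),v[2]); n=v[:2]/np.hypot(*v[:2])
    return np.array([d["cx"],d["cy"]])+f*th*n
def fit(obs,q0):
    # obs: list (project_fn, local point, uv, sigma)
    def res(q): return np.concatenate([(f(blade(q,[p])[0])-np.array(uv))/s for f,p,uv,s in obs])
    r=least_squares(res,q0); c=np.linalg.inv(r.jac.T@r.jac); return r.x,np.sqrt(np.diag(c)),r.fun.round(1)
E
python3 - <<'E'
from fit import *
st=status.read_state();d=viewer.get_image("wrist");S=viewer.get_image("scene")
W=lambda P:fw(d,st,P); C=lambda P:w2px(S,P)
k=lambda x,y:(266+(x+.5)/3.333-.5,150+(y+.5)/3.333-.5)
w=lambda x,y:(160+x/2.5-.3,(y-300)/2.5-.3)
zb=-4.
obs=[(W,[-6,40,zb],w(222,530),1),(W,[-6,-40,zb],w(572,527),1),(C,[104,-40,zb],k(136,203),1),(C,[104,40,zb],k(213,250),1),(C,[-6,-40,zb],k(220,125),1)]
for o in ([],):
    print(*fit(obs,[430,-86,130,90,0]))
E
```

```text
[428.07557631 -84.92183277 129.99889111  90.21777689  -1.3911197 ] [0.81018599 0.41071678 1.45357466 0.5639271  3.2024941 ] [-0.4 -0.3  0.6  0.4 -0.2  0.3  0.9  0.7  0.1  0.5]
```

Call:
play_rows(series=[[3, 1.7, 0, 0, 1], [6.5, 3.7, 0, 1, 1], [10, 5.7, 0, 2, 1], [13.5, 7.7, 0, 3, 1], [17, 9.8, 2, 3, 1], [20.4, 11.8, 4.5, 3, 1], [20.4, 11.8, 7, 3, 1], [20.4, 11.8, 8, 3, 1]])

```text
clock: 4.35
eef_pos: [547.3, 29.4, 89.3]
tool_rot: [-3.136, 0.0, 1.521]
force: [-0.6, -0.8, -1.6]
width: 19.1
```

Call:
play_rows(series=[[0, 0, 0, 0, 1], [0, 0, 0, 0, 1]])

```text
clock: 4.55
eef_pos: [548.9, 26.6, 92.6]
tool_rot: [-3.141, 0.001, 1.516]
force: [0.0, 0.4, -1.2]
width: 19.3
```

```bash
python3 - <<'E'
from h import *
st=status.read_state();print(st["eef_pos"],st["tool_rot"],st["force"],st["torque"],st["width"],st["clock"])
d=viewer.get_image("wrist");s=viewer.get_image("side");S=viewer.get_image("scene")
B=lambda i:i["img"][:,:,::-1]
u,v=w2px(s,[560,250,20]).astype(int);a=cv2.resize(B(s)[v-60:v+60,u-60:u+60],(400,400),interpolation=cv2.INTER_CUBIC);print(u,v)
u,v=w2px(S,[560,250,20]).astype(int);b=cv2.resize(B(S)[v-60:v+60,u-60:u+60],(400,400),interpolation=cv2.INTER_CUBIC);print(u,v)
cv2.imwrite("pics/l2.png",np.vstack([np.hstack([a,b]),cv2.resize(B(d)[:160,160:480],(800,400),interpolation=cv2.INTER_CUBIC)[:200]]))
E
```

```text
[548.89038957  26.57061884  92.64737326] [-3.14146083e+00  7.81760462e-04  1.51631592e+00] [ 0.02347557  0.41671005 -1.21763814] [ 0.01100508 -0.01099198 -0.0383072 ] 19.268592245782383 4.55
321 164
222 271
```

View pics/l2.png

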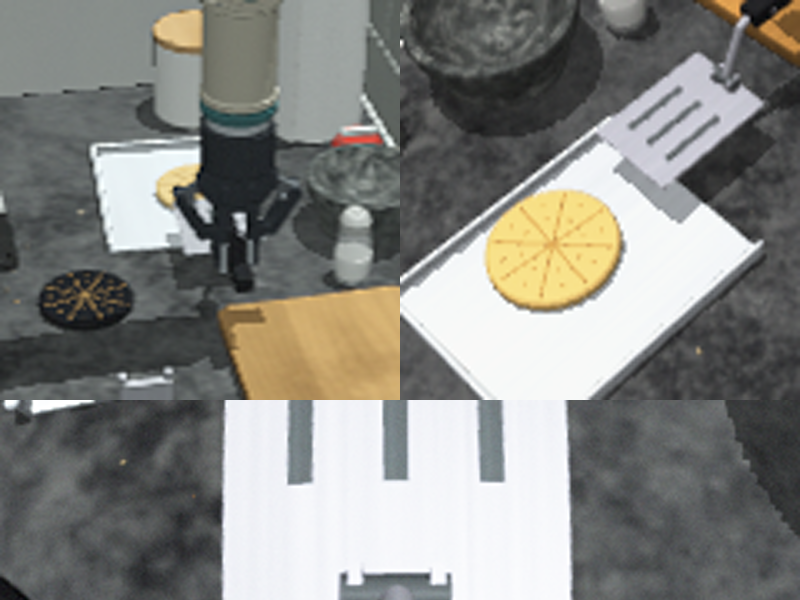

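Call:
play_rows(series=[[0, 0, 1.5, 0, 1], [0, 0, 2.5, 0, 1], [0, 0, 3, 0, 1], [0, 0, 3, 0, 1], [0, 0, 3, 0, 1]])

```text
clock: 5.2
eef_pos: [549.2, 28.0, 62.5]
tool_rot: [3.141, -0.0, 1.518]
force: [0.1, -0.1, -1.1]
width: 19.4
```

Call:
play_rows(series=[[0, 0, 0.2, 0, 1], [0, 0, 0.3, 0, 1], [0, 0, 0.3, 0, 1], [0, 0, 0.3, 0, 1]])

```text
clock: 5.6
eef_pos: [549.0, 28.1, 59.4]
tool_rot: [3.142, -0.0, 1.518]
force: [0.3, 0.3, -2.3]
width: 19.2
```

Call:
play_rows(series=[[0, 0, 0.2, 0, 1], [0, 0, 0.2, 0, 1], [0, 0, 0.2, 0, 1]])

```text
clock: 5.9
eef_pos: [548.9, 28.0, 57.2]
tool_rot: [-3.141, -0.0, 1.518]
force: [-0.5, 0.1, -2.5]
width: 19.3
```

Call:
play_rows(series=[[0, 0, 0.2, 0, 1], [0, 0, 0.2, 0, 1], [0, 0, 0.2, 0, 1]])

```text
clock: 6.2
eef_pos: [548.9, 28.0, 55.2]
tool_rot: [-3.141, -0.0, 1.518]
force: [0.3, 0.1, -1.4]
width: 19.1
```

Call:
play_rows(series=[[0, 0, 0.15, 0, 1], [0, 0, 0.15, 0, 1], [0, 0, 0.15, 0, 1]])

```text
clock: 6.5
eef_pos: [549.0, 28.0, 53.8]
tool_rot: [-3.142, -0.0, 1.518]
force: [0.3, 0.2, -2.6]
width: 19.4
```

Call:
play_rows(series=[[0, 0, 0.15, 0, 1], [0, 0, 0.15, 0, 1], [0, 0, 0.15, 0, 1]])

```text
clock: 6.8
eef_pos: [549.1, 28.1, 52.3]
tool_rot: [3.141, -0.0, 1.518]
force: [0.6, 0.6, -1.0]
width: 19.2
```

Call:
play_rows(series=[[0, 0, 0.15, 0, 1], [0, 0, 0.15, 0, 1], [0, 0, 0.15, 0, 1]])

```text
clock: 7.1
eef_pos: [549.2, 28.0, 51.0]
tool_rot: [3.141, -0.0, 1.518]
force: [-0.4, -0.4, 0.7]
width: 19.2
```

Call:
play_rows(series=[[0, 0, 0.1, 0, 1], [0, 0, 0.1, 0, 1], [0, 0, 0.1, 0, 1]])

```text
clock: 7.4
eef_pos: [549.2, 27.9, 50.0]
tool_rot: [3.141, -0.0, 1.518]
force: [-0.3, -1.0, 3.1]
width: 19.0
```

```bash
python3 - <<'E'
from h import *
F=[]
for i in range(6):
    S=viewer.get_image("scene"); st=status.read_state();F.append(np.r_[st["force"],st["torque"]])
print(st["eef_pos"],np.mean(F,0).round(3),np.std(F,0).round(2))
B=S["img"][:,:,::-1]
u,v=w2px(S,[552,180,5]).astype(int);print(u,v)
cv2.imwrite("pics/l3.png",cv2.resize(B[v-40:v+40,u-53:u+53],None,fx=7,fy=7,interpolation=cv2.INTER_CUBIC))
E
```

```text
[549.17988782  27.96910617  49.91587166] [-0.07  -1.399  3.047  0.338 -0.074 -0.004] [0.63 0.52 0.63 0.02 0.03 0.02]
244 259
```

View pics/l3.png

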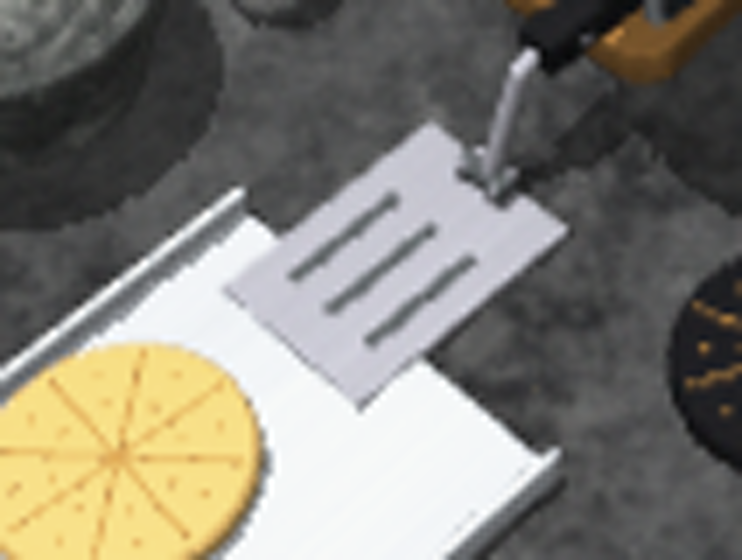

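The blade meets the sheet at a TCP height of about 52, so it is nearly level with the handle. The front edge needs to be reliably lowest. I'll tip the turner a few degrees nose-down in the grip by pressing the handle's rear end on the rest's front post.

Call:
play_rows(series=[[0, 0, -2, 0, 1], [0, 0, -5, 0, 1], [-1, -1, -8, 0, 1], [-4.2, -4.3, -8, -1, 1], [-7.5, -7.7, -8, -2, 1], [-11, -11.3, -8, -3.1, 1], [-11, -11.3, -8, -3.1, 1], [-11, -11.3, -8, -3.1, 1]])

```text
clock: 8.5
eef_pos: [429.4, -76.7, 129.7]
tool_rot: [-3.141, -0.0, 1.57]
force: [0.7, 0.6, -1.6]
width: 18.9
```

Call:
play_rows(series=[[0, 0, 0, 0, 1], [0, 0, 2, 0, 1], [0, 0, 4, 0, 1], [0, 0, 4.6, 0, 1], [0, 0, 4.6, 0, 1], [0, 0, 4.6, 0, 1]])

```text
clock: 9.1
eef_pos: [431.1, -75.4, 84.1]
tool_rot: [3.141, -0.0, 1.574]
force: [-0.5, 0.4, -1.4]
width: 19.2
```

Call:
play_rows(series=[[0, 0, 0.5, 0, 1], [0, 0, 0.9, 0, 1], [0, 0, 0.9, 0, 1], [0, 0, 0.9, 0, 1]])

```text
clock: 9.5
eef_pos: [430.4, -75.9, 74.8]
tool_rot: [-3.142, -0.0, 1.572]
force: [0.2, -0.1, -1.6]
width: 18.9
```

Call:
play_rows(series=[[0, 0, 0.15, 0, 1], [0, 0, 0.3, 0, 1], [0, 0, 0.3, 0, 1], [0, 0, 0.3, 0, 1]])

```text
clock: 9.9
eef_pos: [430.8, -75.8, 72.3]
tool_rot: [3.141, -0.0, 1.573]
force: [-0.5, 0.5, 6.4]
width: 18.9
```

Call:
play_rows(series=[[0, 0, 0.1, 0, 1], [0, 0, 0.2, 0, 1], [0, 0, 0.2, 0, 1], [0, 0, 0.2, 0, 1]])

```text
clock: 10.3
eef_pos: [430.8, -75.5, 70.6]
tool_rot: [3.14, -0.0, 1.573]
force: [-1.5, 1.5, 9.6]
width: 19.1
```

Call:
play_rows(series=[[0, 0, 0.1, 0, 1], [0, 0, 0.1, 0, 1], [0, 0, 0.1, 0, 1]])

```text
clock: 10.6
eef_pos: [430.8, -75.4, 70.5]
tool_rot: [3.14, -0.0, 1.573]
force: [-3.2, 2.7, 22.2]
width: 19.5
```

The force jumped without the TCP moving. The tipped blade front has probably reached the black disc below, so I'm lifting at once.

Call:
play_rows(series=[[0, 0, -0.5, 0, 1], [0, 0, -2, 0, 1], [0, 0, -5, 0, 1], [0, 0, -6.5, 0, 1], [0, 0, -6.5, 0, 1], [0, 0, -6.5, 0, 1]])

```text
clock: 11.2
eef_pos: [430.3, -75.9, 133.6]
tool_rot: [3.141, -0.0, 1.572]
force: [-0.5, -0.3, -1.2]
width: 19.0
```

```bash
python3 - <<'E'
from h import *
st=status.read_state();print(st["eef_pos"],st["tool_rot"],st["force"],st["torque"],st["clock"])
S=viewer.get_image("scene");B=S["img"][:,:,::-1]
u,v=w2px(S,[420,60,80]).astype(int);print(u,v)
cv2.imwrite("pics/l4.png",cv2.resize(B[v-55:v+65,u-75:u+75],None,fx=5,fy=5,interpolation=cv2.INTER_CUBIC))
E
```

```text
[430.28856076 -75.90873454 133.58450061] [ 3.14146721e+00 -4.63294403e-06  1.57247313e+00] [-0.4565655  -0.31862456 -1.18057875] [-0.01102573  0.02579538  0.01656564] 11.2
310 240
```

View pics/l4.png

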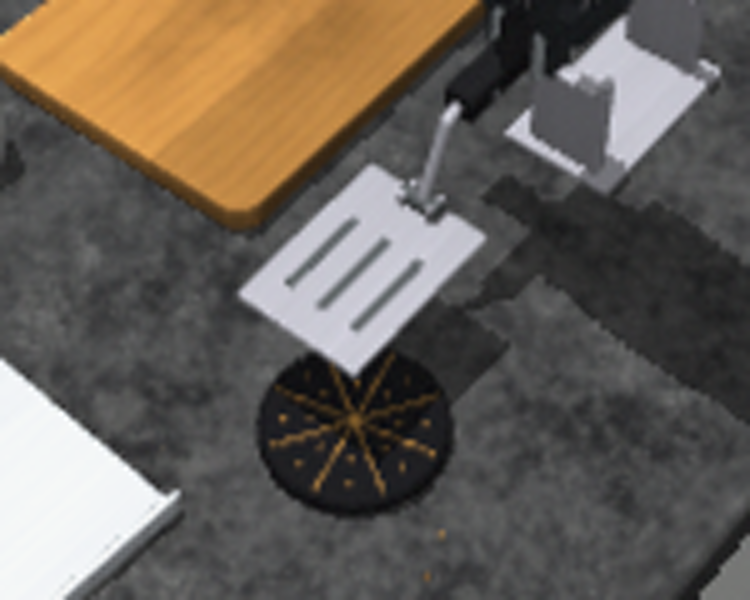

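The black disc is still centred at (306,269), so it has not been moved. I'm going back to the sheet for a second touch.

Call:
play_rows(series=[[1.5, 2, 0, 0, 1], [4.5, 5.3, 0, 1, 1], [7.8, 8.8, 0, 2, 1], [10.1, 11.9, 0, 3.1, 1], [10.1, 11.9, 0, 3.1, 1], [10.1, 11.9, 2, 3.1, 1], [10.1, 11.9, 4, 3.1, 1], [10.1, 11.9, 6, 3.1, 1]])

```text
clock: 12.05
eef_pos: [547.9, 24.9, 71.7]
tool_rot: [-3.139, 0.001, 1.519]
force: [-0.0, -0.2, -2.3]
width: 19.2
```

Call:
play_rows(series=[[0, 0, 0, 0, 1], [0, 0, 0.4, 0, 1], [0, 0, 0.6, 0, 1], [0, 0, 0.6, 0, 1], [0, 0, 0.6, 0, 1]])

```text
clock: 12.55
eef_pos: [549.6, 25.3, 68.4]
tool_rot: [3.141, -0.0, 1.518]
force: [0.6, -0.4, -2.7]
width: 19.0
```

```bash
python3 - <<'E'
from fit import *
S=viewer.get_image("scene");C=lambda P:w2px(S,P)
k=lambda x,y:(235+(x+.5)/5-.5,185+(y+.5)/5-.5)
zb=-4.
obs=[(C,[104,-40,zb],k(240,295),.5),(C,[104,40,zb],k(355,375),.5),(C,[-6,-40,zb],k(372,163),.5),(C,[-6,40,zb],k(487,237),.5),
 (lambda P:P[:2],[0,0,0],[428.3,15.0],2),(lambda P:P[2:],[0,0,0],[90.],4)]
print(*fit(obs,[428,15,90,90,-3]))
E
```

```text
[4.28162924e+02 1.40137304e+01 9.11609905e+01 9.09530111e+01
 3.46685103e-01] [1.22309466 1.33291688 2.27456824 0.6353212  1.66098422] [-1.4 -0.7  0.9 -0.4 -0.6  0.9  0.8  0.5 -0.1 -0.5  0.3]
```

Call:
play_rows(series=[[0, 0, 0.2, 0, 1], [0, 0, 0.3, 0, 1], [0, 0, 0.3, 0, 1], [0, 0, 0.3, 0, 1]])

```text
clock: 13.0
eef_pos: [549.2, 25.4, 64.8]
tool_rot: [-3.142, -0.0, 1.518]
force: [-0.4, 0.6, -1.1]
width: 18.8
```

Call:
play_rows(series=[[0, 0, 0.2, 0, 1], [0, 0, 0.3, 0, 1], [0, 0, 0.3, 0, 1], [0, 0, 0.3, 0, 1]])

```text
clock: 13.4
eef_pos: [549.2, 25.3, 61.7]
tool_rot: [-3.141, -0.0, 1.518]
force: [-0.1, -0.3, -1.4]
width: 19.0
```

Call:
play_rows(series=[[0, 0, 0.2, 0, 1], [0, 0, 0.2, 0, 1], [0, 0, 0.2, 0, 1], [0, 0, 0.2, 0, 1]])

```text
clock: 13.8
eef_pos: [549.2, 25.3, 59.8]
tool_rot: [-3.142, -0.0, 1.518]
force: [0.6, -0.5, -1.2]
width: 19.1
```

Call:
play_rows(series=[[0, 0, 0.2, 0, 1], [0, 0, 0.2, 0, 1], [0, 0, 0.2, 0, 1], [0, 0, 0.2, 0, 1]])

```text
clock: 14.2
eef_pos: [549.5, 25.4, 58.0]
tool_rot: [3.141, -0.0, 1.518]
force: [1.1, -0.5, 0.5]
width: 19.1
```

The front edge now rests on the sheet at a TCP height of about 58, roughly 2° nose-down. I'm sliding it forward slowly.

Call:
play_rows(series=[[0.5, 0, 0, 0, 1], [1, 0, 0, 0, 1], [1.5, 0, 0, 0, 1], [2, 0, 0, 0, 1], [2.5, 0, 0, 0, 1], [3, 0, 0, 0, 1], [3.5, 0, 0, 0, 1], [4, 0, 0, 0, 1]])

```text
clock: 15.0
eef_pos: [551.4, 65.5, 57.9]
tool_rot: [3.142, 0.0, 1.518]
force: [-0.1, -0.7, 0.9]
width: 19.0
```

Call:
play_rows(series=[[0.5, 0, 0, 0, 1], [1, 0, 0, 0, 1], [1.5, 0, 0, 0, 1], [2, 0, 0, 0, 1], [2, 0, 0, 0, 1]])

```text
clock: 15.5
eef_pos: [552.5, 86.7, 57.8]
tool_rot: [3.141, -0.001, 1.52]
force: [0.4, 0.8, -0.1]
width: 19.3
```

Call:
play_rows(series=[[0, 0, 0.05, 0, 1], [0.4, 0, 0.05, 0, 1], [0.8, 0, 0.05, 0, 1], [1.2, 0, 0.05, 0, 1], [1.6, 0, 0.05, 0, 1], [2, 0, 0.05, 0, 1], [2, 0, 0.05, 0, 1]])

```text
clock: 16.2
eef_pos: [553.5, 106.5, 57.3]
tool_rot: [3.141, -0.001, 1.52]
force: [-0.7, -0.1, 0.6]
width: 18.9
```

Call:
play_rows(series=[[0.2, 0, 0, 0, 1], [0.4, 0, 0, 0, 1], [0.6, 0, 0, 0, 1], [0.8, 0, 0, 0, 1], [1, 0, 0, 0, 1], [1, 0, 0, 0, 1]])

```text
clock: 16.8
eef_pos: [554.0, 115.7, 57.3]
tool_rot: [3.141, -0.0, 1.519]
force: [0.2, 0.3, 2.1]
width: 18.7
```

Call:
play_rows(series=[[0.2, 0, 0, 0, 1], [0.4, 0, 0, 0, 1], [0.6, 0, 0, 0, 1], [0.6, 0, 0, 0, 1]])

```text
clock: 17.2
eef_pos: [554.3, 121.9, 57.3]
tool_rot: [3.141, -0.001, 1.519]
force: [0.6, -0.5, 1.7]
width: 19.0
```

```bash
python3 - <<'E'
from h import *
F=[]
for i in range(4):
    S=viewer.get_image("scene"); st=status.read_state();F.append(np.r_[st["force"],st["torque"]])
print(st["eef_pos"],np.mean(F,0).round(2))
B=S["img"][:,:,::-1]
u,v=w2px(S,[552,300,5]).astype(int);print(u,v)
cv2.imwrite("pics/l5.png",cv2.resize(B[v-50:v+50,u-65:u+65],None,fx=6,fy=6,interpolation=cv2.INTER_CUBIC))
E
```

```text
[554.31806893 121.86945962  57.27564202] [ 0.34  0.62  0.85  0.61 -0.06  0.  ]
211 289
```

View pics/l5.png

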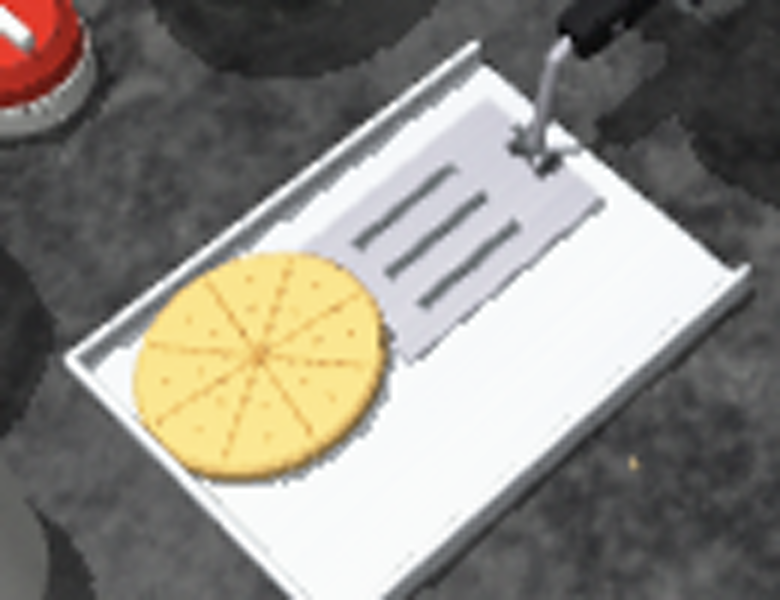

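The round is against the far rim and the blade is running under it, with the centre at crop (260,355). The forces are tiny, so I'm continuing.

Call:
play_rows(series=[[0.3, 0, 0, 0, 1], [0.6, 0, 0, 0, 1], [0.9, 0, 0, 0, 1], [1.2, 0, 0, 0, 1], [1.5, 0, 0, 0, 1], [1.8, 0, 0, 0, 1], [2.1, 0, 0, 0, 1], [2.4, 0, 0, 0, 1]])

```text
clock: 18.2
eef_pos: [555.6, 145.4, 57.3]
tool_rot: [3.142, 0.0, 1.518]
force: [-0.3, -1.2, 2.3]
width: 19.0
```

Call:
play_rows(series=[[0.3, 0, 0, 0, 1], [0.6, 0, 0, 0, 1], [0.9, 0, 0, 0, 1], [1.2, 0, 0, 0, 1], [1.5, 0, 0, 0, 1], [1.8, 0, 0, 0, 1], [2.1, 0, 0, 0, 1], [2.4, 0, 0, 0, 1]])

```text
clock: 19.0
eef_pos: [556.8, 169.3, 57.3]
tool_rot: [3.142, 0.0, 1.518]
force: [0.4, -2.0, 2.1]
width: 19.1
```

Call:
play_rows(series=[[0.3, 0, 0, 0, 1], [0.6, 0, 0, 0, 1], [0.9, 0, 0, 0, 1], [1.2, 0, 0, 0, 1], [1.5, 0, 0, 0, 1], [1.8, 0, 0, 0, 1], [2.1, 0, 0, 0, 1], [2.1, 0, 0, 0, 1]])

```text
clock: 19.8
eef_pos: [557.9, 191.1, 57.3]
tool_rot: [3.141, -0.001, 1.519]
force: [0.4, 0.8, 0.5]
width: 19.0
```

```bash
python3 - <<'E'
from h import *
F=[]
for i in range(4):
    S=viewer.get_image("scene"); st=status.read_state();F.append(np.r_[st["force"],st["torque"]])
print(st["eef_pos"],np.mean(F,0).round(2))
d=viewer.get_image("wrist")
B=S["img"][:,:,::-1]
u,v=w2px(S,[552,300,5]).astype(int);print(u,v)
a=cv2.resize(B[v-45:v+45,u-60:u+60],None,fx=4,fy=4,interpolation=cv2.INTER_CUBIC)
b=cv2.resize(d["img"][:180,220:420,::-1],(400,360))[:, :]
cv2.imwrite("pics/l6.png",np.hstack([a,b])[:, :])
E
```

```text
[557.85593709 190.92590895  57.31159112] [ 0.34  1.17  0.3   0.67 -0.08 -0.01]
211 289
```

```bash
python3 -c "
import cv2;a=cv2.imread('pics/l6.png');cv2.imwrite('pics/l6.png',cv2.resize(a,(800,int(a.shape[0]*800/a.shape[1]))))"
```

```text
(no output)
```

View pics/l6.png

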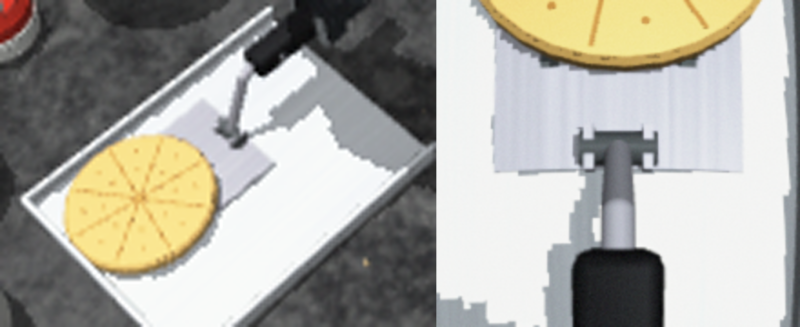

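The round rests on the blade, with its near edge at about (621,67) in the right-hand crop and the rivet at (619,148). I'll work out the overlap and where the bystanders stand near the withdrawal path.

```bash
python3 - <<'E'
from h import *
st=status.read_state();d=viewer.get_image("wrist");S=viewer.get_image("scene");D=viewer.get_image("side")
print("near",w2w(d,st,(321,37),8),"rear",w2w(d,st,(320.7,94),12),"rivet",w2w(d,st,(320.7,81.4),15))
print("round c scene",px2w(S,(151+139/.909/4,244+197/.909/4),17))
for n,u,z in [("lemon",(337,302),20),("mill base",(441,278),0),("orange",(438,292),30),("cup",(290,294),25)]: print(n,px2w(D,u,z)[:2].round())
for n,u,z in [("lemon",(397,150),20),("mill base",(310,128),0),("orange",(333,116),30),("cup",(422,172),25)]: print(n,px2w(S,u,z)[:2].round())
E
```

```text
near [563.17592878 307.16225942   8.        ] rear [561.1837418  272.62823391  12.        ] rivet [561.53391874 279.49570041  15.        ]
round c scene [568.67671048 355.50201112  17.        ]
lemon [ 465. -440.]
mill base [ 789. -393.]
orange [ 743. -467.]
cup [ 344. -392.]
lemon [ 466. -454.]
mill base [ 783. -377.]
orange [ 739. -454.]
cup [ 345. -408.]
```

Call:
play_rows(series=[[0.2, 0, 0, 0, 1], [0.4, 0, 0, 0, 1], [0.5, 0, 0, 0, 1], [0.5, 0, 0, 0, 1], [0.3, 0, -0.1, 0, 1], [0.1, 0, -0.3, 0, 1], [0.1, 0, -0.6, 0, 1], [0.1, 0, -0.9, 0, 1]])

```text
clock: 21.0
eef_pos: [557.3, 190.6, 66.1]
tool_rot: [-3.14, 0.001, 1.518]
force: [-0.2, 0.0, -3.4]
width: 18.9
```

```bash
python3 - <<'E'
from h import *
F=[]
for i in range(6):
    S=viewer.get_image("scene"); st=status.read_state();F.append(np.r_[st["force"],st["torque"]])
print(st["eef_pos"],np.mean(F,0).round(2))
E
```

```text
[557.74446751 191.07731108  66.16780922] [ 0.07  0.16 -2.69 -0.21 -0.01 -0.01]
```

The force rose by about 1.1 N, so the full weight of the round is on the blade. I'm lifting.

Call:
play_rows(series=[[0, 0, -0.3, 0, 1], [0, 0, -0.9, 0, 1], [0, 0, -1.7, 0, 1], [0, 0, -2.6, 0, 1], [0, 0, -3.5, 0, 1], [0, 0, -4.2, 0, 1], [0, 0, -4.7, 0, 1], [0, 0, -5, 0, 1]])

```text
clock: 22.1
eef_pos: [558.1, 191.2, 117.0]
tool_rot: [3.141, -0.0, 1.518]
force: [0.5, -0.1, -3.0]
width: 18.9
```

Call:
play_rows(series=[[0, 0, 0, 0, 1], [0, 0, 0, 0, 1]])

```text
clock: 22.3
eef_pos: [557.7, 191.0, 116.1]
tool_rot: [-3.141, 0.0, 1.518]
force: [-0.0, -0.4, -2.3]
width: 19.1
```

Call:
play_rows(series=[[-0.3, 0, 0, 0, 1], [-0.9, 0, 0, 0, 1], [-1.8, 0, 0, 0, 1], [-3, 0, 0, 0, 1], [-4.5, 0, 0, 0, 1], [-6.3, 0, 0, 0, 1], [-8.4, 0, 0, 0, 1], [-10.6, 0, 0, 0, 1]])

```text
clock: 23.1
eef_pos: [552.1, 83.1, 116.4]
tool_rot: [3.142, 0.0, 1.518]
force: [0.5, 0.1, -2.4]
width: 19.0
```

Call:
play_rows(series=[[-2.3, 0, 0, 0, 1], [-4.6, 0, 0, 0, 1], [-6.9, 0, 0, 0, 1], [-9.2, 0.2, 0, 0, 1], [-11.5, 0.6, 0, 0, 1], [-13.8, 1.1, 0, 0, 1], [-16.1, 1.7, 0, 0, 1], [-18.4, 2.4, 0, 0, 1]])

```text
clock: 23.9
eef_pos: [566.1, -102.4, 116.4]
tool_rot: [-3.141, 0.001, 1.517]
force: [0.6, -0.0, -2.8]
width: 19.6
```

Call:
play_rows(series=[[-2.3, 0.8, 0, 0, 1], [-4.6, 1.7, 0, 0, 1], [-6.9, 2.7, 0, 0, 1], [-9.2, 3.7, 0, 0, 1], [-11.5, 4.7, 0, 0, 1], [-13.6, 5.6, 0, 0, 1], [-15.5, 6.3, 0, 0, 1], [-17.1, 6.7, 0, 0, 1]])

```text
clock: 24.7
eef_pos: [623.9, -277.1, 116.2]
tool_rot: [-3.142, 0.001, 1.516]
force: [-0.6, -0.1, -2.4]
width: 19.0
```

Call:
play_rows(series=[[-1.2, 0.2, 0, 0, 1], [-1.9, 0.2, 0, 0, 1], [-2.3, 0.2, 0, 0, 1], [-2.4, 0.2, 0, 0, 1], [-2.4, 0.2, 0, 0, 1], [-2.4, 0.2, 0, 0, 1]])

```text
clock: 25.3
eef_pos: [625.6, -297.0, 116.3]
tool_rot: [-3.142, -0.001, 1.52]
force: [-1.7, 0.8, -3.3]
width: 19.3
```

```bash
python3 - <<'E'
from h import *
F=[]
for i in range(4):
    S=viewer.get_image("scene"); st=status.read_state();F.append(np.r_[st["force"],st["torque"]])
print(st["eef_pos"],st["tool_rot"],np.mean(F,0).round(2),st["clock"])
cv2.imwrite("pics/s7.png",S["img"][:,:,::-1])
hsv=cv2.cvtColor(S["img"],cv2.COLOR_RGB2HSV)
# shortbread colour: yellowish, bright, less saturated than board
m=cv2.inRange(hsv,(18,60,180),(32,170,255)); n,l,s,c=cv2.connectedComponentsWithStats(m)
for i in np.argsort(-s[1:,4])[:3]+1: print(s[i],c[i],px2w(S,c[i],75)[:2])
E
```

```text
[ 625.54449064 -297.60130999  116.37142324] [ 3.14155142e+00 -2.18909030e-04  1.51910973e+00] [-0.01  0.24 -2.73 -0.22  0.01  0.01] 25.5
[281 154  33  25 630] [296.94444444 166.09365079] [ 634.48353306 -134.97595711]
[101 306  38  30 424] [121.23820755 322.38443396] [603.76470608 506.72393742]
[ 91 295  37  38 272] [105.6875     313.20220588] [650.74693012 515.93207145]
```

The round is still on the blade at about (634,-135), over the board. I'm lowering it.

Call:
play_rows(series=[[0, 0, 0.3, 0, 1], [0, 0, 0.9, 0, 1], [0, 0, 1.6, 0, 1], [0, 0, 2.3, 0, 1], [0, 0, 2.8, 0, 1], [0, 0, 3.2, 0, 1], [0, 0, 3.4, 0, 1], [0, 0, 3.4, 0, 1]])

```text
clock: 26.3
eef_pos: [625.2, -298.1, 81.9]
tool_rot: [-3.141, -0.0, 1.518]
force: [-0.5, 0.7, -2.1]
width: 19.0
```

Call:
play_rows(series=[[0, 0, 0.1, 0, 1], [0, 0, 0.2, 0, 1], [0, 0, 0.2, 0, 1], [0, 0, 0.2, 0, 1]])

```text
clock: 26.7
eef_pos: [625.5, -298.2, 80.5]
tool_rot: [3.141, 0.0, 1.518]
force: [-1.3, -0.0, -2.5]
width: 18.9
```

Call:
play_rows(series=[[0, 0, 0.1, 0, 1], [0, 0, 0.15, 0, 1], [0, 0, 0.15, 0, 1], [0, 0, 0.15, 0, 1]])

```text
clock: 27.1
eef_pos: [625.5, -298.1, 78.9]
tool_rot: [3.141, -0.0, 1.518]
force: [0.1, 0.1, -2.4]
width: 19.4
```

Call:
play_rows(series=[[0, 0, 0.1, 0, 1], [0, 0, 0.15, 0, 1], [0, 0, 0.15, 0, 1], [0, 0, 0.15, 0, 1]])

```text
clock: 27.5
eef_pos: [625.6, -298.3, 77.5]
tool_rot: [3.141, 0.0, 1.518]
force: [-0.1, -0.9, 0.8]
width: 19.2
```

Contact came at a TCP height of about 78. I'll raise the blade 1 mm, run forward gently, then draw it smartly back so the round slides off the low front edge.

Call:
play_rows(series=[[0.3, 0, -0.1, 0, 1], [1.1, 0, -0.1, 0, 1], [2.5, 0, -0.1, 0, 1], [4.6, 0, -0.1, 0, 1], [7.2, 0, -0.1, 0, 1], [2.2, 0, -0.1, 0, 1], [-2.8, 0, -0.1, 0, 1], [-7.8, 0, -0.1, 0, 1]])

```text
clock: 28.3
eef_pos: [622.3, -374.5, 78.3]
tool_rot: [3.142, -0.001, 1.522]
force: [0.1, -0.5, -1.7]
width: 19.2
```

Call:
play_rows(series=[[0, 0, 0, 0, 1], [0, 0, 0, 0, 1], [0, 0, 0, 0, 1]])

```text
clock: 28.6
eef_pos: [622.1, -373.0, 77.9]
tool_rot: [-3.141, -0.003, 1.52]
force: [0.5, 0.7, -1.4]
width: 18.9
```

```bash
python3 - <<'E'
from h import *
F=[]
for i in range(4):
    S=viewer.get_image("scene"); st=status.read_state();F.append(np.r_[st["force"],st["torque"]])
print(st["eef_pos"],st["tool_rot"],np.mean(F,0).round(2),st["clock"])
cv2.imwrite("pics/s8.png",S["img"][:,:,::-1])
hsv=cv2.cvtColor(S["img"],cv2.COLOR_RGB2HSV)
m=cv2.inRange(hsv,(18,60,180),(32,170,255)); n,l,s,c=cv2.connectedComponentsWithStats(m)
for i in np.argsort(-s[1:,4])[:3]+1: print(s[i],c[i],px2w(S,c[i],34)[:2])
E
```

```text
[ 622.04792554 -373.71472061   78.17884508] [-3.14142889e+00 -1.30781819e-03  1.52098202e+00] [ 0.13  0.15 -1.65  0.05 -0.   -0.01] 28.8
[259 180  35  25 669] [275.97757848 192.14947683] [637.63753094 -40.3641425 ]
[101 305  38  31 418] [121.1507177  322.35167464] [631.98281495 502.84703946]
[ 91 295  37  31 204] [108.        308.5245098] [687.41653056 501.81906148]
```

The weight is off the blade and the round is at (638,-40) on the board. Now the turner goes back to its rest.

Call:
play_rows(series=[[0, 0, -2, 0, 1], [0, 0, -5, 0, 1], [0, 0, -9, 0, 1], [3, -3.2, -9.2, -0.5, 1], [6.5, -6.9, -9.2, -1, 1], [10, -10.7, -9.2, -1.8, 1], [13.5, -14.4, -9.2, -2.5, 1], [17, -18.2, -9.2, -2.8, 1]])

```text
clock: 29.6
eef_pos: [450.8, -198.2, 170.7]
tool_rot: [3.141, -0.0, 1.569]
force: [0.2, 0.6, -1.7]
width: 19.1
```

Call:
play_rows(series=[[1.8, -1.9, 0, 0, 1], [1.8, -1.9, 0, 0, 1], [1.8, -1.9, 0, 0, 1], [1.8, -1.9, 0, 0, 1]])

```text
clock: 30.0
eef_pos: [434.7, -183.1, 170.6]
tool_rot: [3.139, 0.001, 1.567]
force: [0.9, -0.3, -2.4]
width: 18.9
```

```bash
python3 - <<'E'
from h import *
st=status.read_state();print(st["eef_pos"],st["tool_rot"],st["clock"])
E
```

```text
[ 434.6899008  -183.07069937  170.63679406] [3.13940866e+00 1.00560482e-03 1.56728201e+00] 30.0
```

Call:
play_rows(series=[[0.7, -0.35, 0, -0.2, 1], [0.7, -0.35, 3, -0.2, 1], [0.7, -0.35, 6, -0.2, 1], [0.7, -0.35, 7.5, -0.2, 1], [0.7, -0.35, 7.5, -0.2, 1], [0.7, -0.35, 7.5, -0.2, 1], [0.7, -0.35, 7.5, -0.2, 1]])

```text
clock: 30.7
eef_pos: [430.5, -175.7, 96.1]
tool_rot: [3.14, 0.001, 1.571]
force: [-0.1, -0.7, -1.5]
width: 18.8
```

Aligned to within a millimetre of the pick pose. I'm lowering in steps.

Call:
play_rows(series=[[0, 0, 0.8, 0, 1], [0, 0, 1.6, 0, 1], [0, 0, 1.9, 0, 1], [0, 0, 1.9, 0, 1], [0, 0, 1.9, 0, 1]])

```text
clock: 31.2
eef_pos: [429.6, -175.3, 76.2]
tool_rot: [-3.141, -0.0, 1.571]
force: [0.7, -0.1, -1.1]
width: 19.2
```

Call:
play_rows(series=[[0, 0, 0.15, 0, 1], [0, 0, 0.15, 0, 1], [0, 0, 0.15, 0, 1]])

```text
clock: 31.5
eef_pos: [429.9, -175.4, 75.0]
tool_rot: [3.141, 0.0, 1.571]
force: [0.5, -1.3, -1.6]
width: 18.9
```

Call:
play_rows(series=[[0, 0, 0.1, 0, 1], [0, 0, 0.15, 0, 1], [0, 0, 0.15, 0, 1], [0, 0, 0.15, 0, 1]])

```text
clock: 31.9
eef_pos: [429.9, -175.6, 74.2]
tool_rot: [3.141, 0.0, 1.571]
force: [-0.2, -1.1, 10.7]
width: 18.9
```

Call:
play_rows(series=[[0, 0, -0.05, 0, 0.75], [0, 0, -0.05, 0, 0.7], [0, 0, -0.05, 0, 0.6], [0, 0, -0.05, 0, 0.4], [0, 0, -0.05, 0, 0.2], [0, 0, -0.05, 0, 0], [0, 0, -0.05, 0, 0], [0, 0, -0.05, 0, 0]])

```text
clock: 32.7
eef_pos: [429.7, -175.3, 73.8]
tool_rot: [-3.142, -0.0, 1.571]
force: [0.1, -0.3, -0.2]
width: 85.4
```

Call:
play_rows(series=[[0, 0, -0.5, 0, 0], [0, 0, -2, 0, 0], [0, 0, -5, 0, 0], [0, 0, -9, 0, 0], [0, 0, -11, 0, 0], [0, 0, -11, 0, 0], [0, 0, -11, 0, 0]])

```text
clock: 33.4
eef_pos: [429.7, -175.3, 184.1]
tool_rot: [3.141, 0.0, 1.571]
force: [0.4, 0.3, 0.0]
width: 85.5
```

```bash
python3 - <<'E'
from h import *
st=status.read_state();print(st["eef_pos"],st["force"],st["width"],st["clock"])
d=viewer.get_image("wrist");S=viewer.get_image("scene");D=viewer.get_image("side")
B=lambda i:i["img"][:,:,::-1]
# predicted corners: board + level handle ends
a=cv2.resize(B(S)[140:290,225:425],(560,420),interpolation=cv2.INTER_CUBIC)
b=cv2.resize(B(d)[80:290,260:380],(240,420),interpolation=cv2.INTER_CUBIC)
c=cv2.resize(B(D)[180:270,270:430],(800,180),interpolation=cv2.INTER_CUBIC)
c=cv2.resize(B(D)[190:265,265:425],(384,180),interpolation=cv2.INTER_CUBIC)
e=cv2.resize(B(S)[250:350,130:330],(416,180))
cv2.imwrite("pics/f.png",np.vstack([np.hstack([a,b]),np.hstack([c,e])]))
E
```

```text
[ 429.66167861 -175.3177988   184.11639016] [0.39029489 0.26779245 0.01715692] 85.52145357856891 33.4
```

View pics/f.png

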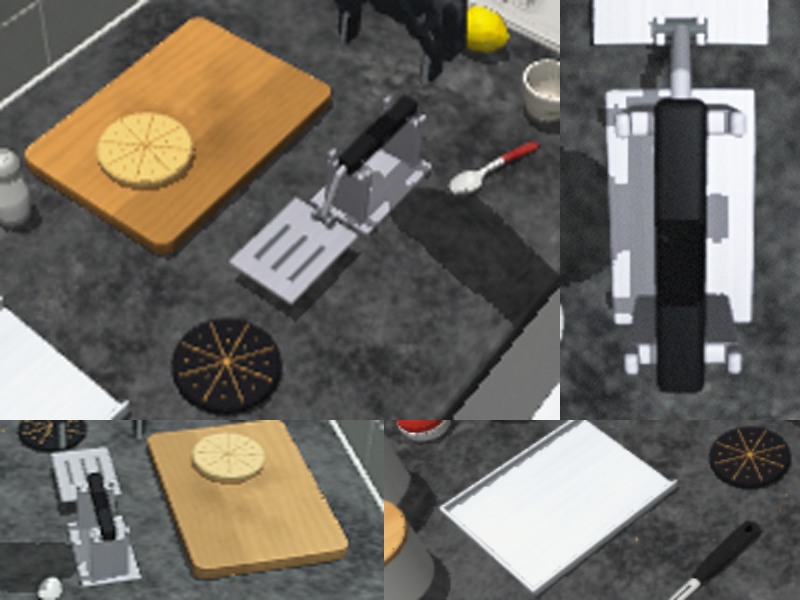

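```bash
python3 -c "
from cell import order; print(order.finish_job())"
```

```text
the job is handed in; nothing more can be done
None
```

The shortbread round is on the chopping board and the turner is back in its rest. The job was handed in at about 33.5 s.

**What I did**
- **Pick-up:** I gripped the turner by its handle and found by touch that its blade was about level. I then tipped it about 2° nose-down so the front edge would run on the sheet.
- **Lift:** I pushed the round to the far rim with only 1–2 N showing on the wrist, slid the blade under it and lifted.
- **Placing:** I carried the round to the board, then ran it gently forward and drew the blade back, so the round slid off the low front edge.
- **Return:** I lowered the turner into its rest and released it.

**Last checks**
- **Round:** In the final picture it lies whole, flat and right side up at about (638, -40). By my estimate it is about 28 mm inside the nearest board edge.
- **Turner:** The handle lies between the ears of both posts and looks level. I judged that by eye and did not measure it.
- **Robot:** The gripper is open, clear of everything, and reads no force.
- **Other things:** The black disc, peeler, lemon, cup and shaker appear unmoved.

**What went less well**
- **Black disc touched:** While I was tipping the turner on the rest post, the wrist force rose to about 22 N. Most likely the blade front touched the black disc from above. The disc was in the same place, to within a pixel, right afterwards.
- **Blade angle:** The camera fit of the blade's angle was too coarse to use (±1.7° to 3°), so I relied on touch.

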